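# Set the index pulley of a sample changer to its mark and brake it

## Task

On the sample changer, turn the big index pulley by its rim, by leaning on the rim with a fingertip and dragging it round, until its engraved mark points straight at the fixed pointer; the spindle is delicate, so never load the pulley with more than about 20 N. Let go of the pulley, and only once it stands on the mark throw the brake lever fully over to its other end, leaving the pulley on the mark. Leave the glassware beside the machine where it stands.

Things in the scene. Friction and masses are not known exactly. Their poses are not given: they have to be found in the camera images.
- changer: Sample changer: white plastic housing fixed to the bench, 225 mm (its x) by 350 mm (its y) by 55 mm high, turned by up to 0.4 rad. Origin: centre of its underside, on the bench. On its top: the pulley, axis 60 mm to its +y side; the brake lever, 118 mm to its -y side; the pointer, beyond the pulley at its +x side.
- pulley: Flat aluminium toothed pulley, 160 mm diameter (164 over the teeth), 16 mm thick, lying level, turns either way without stops. Origin: on its vertical axis, at the underside; its x axis points to the mark; top 16 mm above the origin, 80 mm above the bench. The disc is bent out of true: round the rim its top lies up to 4 mm higher or lower than this, so find it by touch. Nothing to grip.
- hub (a point): Centre of the pulley's top face, on a flat 36 mm hub cap. A steady drag of 0.40 N m resists turning and holds the pulley where it is left (5.7 N at 70 mm). A fingertip pressed on the rim's top 65 to 75 mm out and moved along the arc turns it: 13 to 18 N is wanted, a light press slips. The spindle is sprung: from about 5 N it sinks 1 mm per 16 N, and comes back when released.
- mark (a point): Point on the engraved mark, on the pulley's top face, 72 mm from the axis. The mark is a single dark radial groove, 5 mm wide and 40 mm long, ending near the rim. It turns with the pulley.
- pointer (a point): Tip of the fixed pointer, a 18 mm long dark steel cone on a 22 mm wide, 84 mm high post at the edge of the housing; 84 mm from the pulley's axis in the housing's +x direction, near the level of the pulley's top, aimed at the axis. Axes as the housing's: the mark faces the pointer when it lies at y = 0 on the pointer's side of the axis.
- brake (a joint): Brake lever angle: 0 = off (leans to the housing's -x side, 0.5 rad from upright), 1.0 rad = fully on (leans 0.5 rad to the +x side). Light (about 1 N at the ball) and stays where it is left. It swings in the housing's x-z plane about a pivot 77 mm above the bench.
- brake_tip (a point): Centre of the lever's black ball, 26 mm diameter, on a 10 mm steel rod 85 mm from the pivot; about 152 mm above the bench at either end of its swing, 162 mm when upright.
- beaker: Glass beaker, 70 mm wide, 90 mm high, standing loose on the bench. Origin: centre of its underside. Not to be disturbed.
- amber_bottle: Brown glass bottle, 56 mm wide, 110 mm high, loose on the bench. Origin: centre of its underside. Not to be disturbed.
- white_jar: Clear glass jar with a white cap, 60 mm wide, 75 mm high, loose on the bench. Origin: centre of its underside. Not to be disturbed.

How it is judged:
On the way, in this order (a step that is already met when the one before it is completed fails the run):
1. the mark stands at the pointer, the pulley is let go and the brake is still off (y of mark in the frame of pointer between -0.003 and 0.003 m and x of mark in the frame of pointer above -0.05 m and contact force between pulley and anything else below 0.5 N and value of joint brake below 0.3 rad), for 0.3 s.
2. the brake lever is thrown over with the mark still at the pointer (y of mark in the frame of pointer between -0.003 and 0.003 m and x of mark in the frame of pointer above -0.05 m and value of joint brake above 0.9 rad), for 0.2 s.
At the end, for the whole second after the job is handed in: The mark faces the pointer within 3 mm sideways (measured 72 mm from the axis), the brake lever is on (above 0.9 rad of 1.0), and each piece of glassware is within 30 mm of where it stood (all of step 2 and distance of each of beaker, amber_bottle, white_jar from where it was at the start of the episode below 0.03 m); the robot touches nothing.
It fails at once if the pulley is loaded with more than 25 N (contact force between pulley and anything else above 25 N).
It fails at once if the brake lever is past the middle of its swing while the mark is more than 3 mm off the pointer (value of joint brake above 0.5 rad and not (y of mark in the frame of pointer between -0.003 and 0.003 m and x of mark in the frame of pointer above -0.05 m)).
It fails at once if glassware is shifted by 30 mm or more or knocked over (distance of any of beaker, amber_bottle, white_jar from where it was at the start of the episode above 0.03 m or angle between any of beaker, amber_bottle, white_jar's own z axis and vertical above 0.5 rad).
It also fails if it takes over 72 s, if anything falls off the work surface, if the arm or the gripper's body presses on something with over 40 N, if the wrist force passes 120 N, or if a joint passes its speed limit or range.

## Robot

A 6-joint arm with a two-finger parallel gripper is mounted at the origin on the work surface. World frame = base frame: x ahead of the robot, y to its left, z up, the work surface at z = 0. Lengths are in m, angles in rad, forces in N, time in s.
With the tool pointing down it reaches from about 0.35 to 0.85 m from the base axis. Payload 8.1 kg.
Tool frame: the origin (TCP) lies on the centre line of the jaws, within the pads' length; the fingertips stand robot.tips_ahead ahead of it and the grasp point (between the pads) lies 8 mm behind it (robot.tips_ahead is the distance from the TCP to the fingertips, in m); z points along the fingers, y is the direction in which the jaws open and shut (so a half turn about z gives the same grasp; the last joint's range is limited). The gripper opens to 93 mm and grips with 3 to 60 N. Pads are 15 mm wide; open, the fingers measure 128 mm over their backs; the gripper's body (75 mm by 188 mm) begins 65 mm behind the grasp point.
Start: joints at [1.081, 0.13, 1.488, -0, 1.523, -0.085], TCP at [0.236, 0.552, 0.23] pointing down, gripper open.
Joint ranges: [-2.96, 2.96], [-0.89, 2.26], [0.02, 2.5], [-1.34, 4.48], [0, 2.73], [-2.66, 2.66]. Speed limits (rad/s): [2.39, 2.39, 2.79, 3.14, 3.14, 3.14].

## Interface

Orientations are given as a rotation vector (axis times angle).
In Python, from plant import monitor, eyes, job, robot gives the robot as it stands.
- The arm moves only by the tool servo_tool, never from a script. Its argument "plan" is a list that holds one entry, the list of rows, each a list of 7 numbers: the closure, from -1 (fully open) to 1 (shut), so that 0 is half open, then the shift along the world's x, y, z in mm, then the turn, a rotation vector about the world's x, y, z in rad. In form: [[[hand, dx, dy, dz, ax, ay, az], ...]]. A call has 1 to 12 rows; each row shifts and turns the commanded pose from where the row before left it; what a row does not reach is not made up. A row lasts 1/10 s, in which the tool goes at most 50 mm and 8.59 degrees, less where a joint would pass 70% of its speed; a pose out of reach is approached as far as the arm can. A call with a gripper value outside its range is refused whole. The fingers move at their own pace and stop on an object; "force" is the grip in N (left out, the last holds). Time passes only in rows, so rows that do not move let the fingers close. It gives the time, the measured TCP pose, the force and the opening at its end, in the units of the state.
- monitor.read_state(): the state, without advancing time (a new reading comes with each control period).
- eyes.read_camera(name): name is "side" or "top" or "wrist"; returns the picture (420x560x3 uint8, red, green, blue); there is no depth.
- eyes.camera_info(name): a dict with "mtx" (3x3 intrinsics, pixels), "D" ([k1, k2, p1, p2, k3] as OpenCV has them; the pictures are not rectified), "R" (3x3) and "t" (3): a world point X has camera coordinates R X + t. Camera axes: x right, y down, z forward; pixel columns grow to the right and rows downward; lengths in m; the calibration is good to about 2 mm. A picture is of the moment at which its call begins: read the wrist's pose just before it. camera_info takes no time and is no camera call; for the wrist camera it gives the pose at the moment of the call.
- job.close_job(): hands the job in, once; it reports no verdict.
The state is a dict: "t": time; "q": joint angles; "dq": joint speeds; "joint_torque": joint torques, N m; "tool_pos": TCP position; "orientation": TCP orientation; "force": force on the tool from outside, world axes, zero at the start; "wrist_torque": the same for the moment, N m; "opening": finger opening in m.
Only numpy, scipy, OpenCV 4.12 (cv2) and the standard library are available. Lean on these libraries where they do the work, as an engineer would, in place of code of your own. Each camera call takes 0.05 s, during which the arm holds its last target. There are 200 camera calls.

## Working session

There is one attempt and no reset: what is moved stays moved. The work goes in short steps, Python scripts to look and compute and a tool call to move; the robot and the scene stay as the last step left them, time stands still between calls to the robot, and variables do not carry over. Pictures are saved under pics/ and viewed, about 8 in all and at most 12, crops included, and the job is handed in when it is done.

Besides the shell and the picture viewer there is one more tool, called after ">>>" as name(argument=value, ...), one argument or row to a line, values as JSON. servo_tool: Moves the arm, as the interface text tells. Its arguments: {"type":"object","properties":{"plan":{"type":"array"},"force":{"type":"number"}},"required":["plan"]}

```bash
mkdir -p pics; ls
python3 - <<'E'
from plant import monitor, eyes, job, robot
import cv2,numpy as np
s=monitor.read_state();print(s);print(robot.tips_ahead)
for n in("top","side"):
    im=eyes.read_camera(n);cv2.imwrite(f"pics/{n}0.png",im[:,:,::-1]);i=eyes.camera_info(n);print(n,i)
E
```

```text
pics
{'t': 0.0, 'q': array([ 1.08061707e+00,  1.31157770e-01,  1.48923567e+00, -1.72014248e-05,
        1.52301716e+00, -8.54028199e-02]), 'dq': array([ 0.00122962, -0.00183134,  0.00150352, -0.00101758,  0.00285404,
       -0.00078226]), 'joint_torque': array([-4.30839987e-05, -5.59845471e+01, -4.91755807e+01,  7.69118406e-02,
        3.53105902e-02, -1.93820692e-04]), 'tool_pos': array([0.2360201 , 0.55104263, 0.22861342]), 'orientation': array([-6.31387635e-01, -3.07698037e+00,  2.74540707e-03]), 'force': array([ 0.63507461, -0.2959264 , -0.27596068]), 'wrist_torque': array([0.01588765, 0.0495573 , 0.014839  ]), 'opening': 0.09314542168250313}
0.011
top {'mtx': array([[400.36076888,   0.        , 288.44482528],
       [  0.        , 400.36076888, 206.13350191],
       [  0.        ,   0.        ,   1.        ]]), 'D': array([-0.09698714,  0.        ,  0.        ,  0.        ,  0.        ]), 'R': array([[ 0.02104385, -0.99935155, -0.02921694],
       [-0.99772855, -0.01912127, -0.06459189],
       [ 0.06399134,  0.03050984, -0.99748396]]), 't': array([-0.00519773,  0.55338628,  1.12428166])}
side {'mtx': array([[421.39373769,   0.        , 286.08006753],
       [  0.        , 421.39373769, 210.50168797],
       [  0.        ,   0.        ,   1.        ]]), 'D': array([0.03512804, 0.        , 0.        , 0.        , 0.        ]), 'R': array([[ 0.99453428, -0.10332661,  0.01500609],
       [-0.06348349, -0.71252081, -0.69877316],
       [ 0.08289402,  0.69400123, -0.71518591]]), 't': array([-0.57076641,  0.08812181,  1.20038108])}
```

View pics/top0.png

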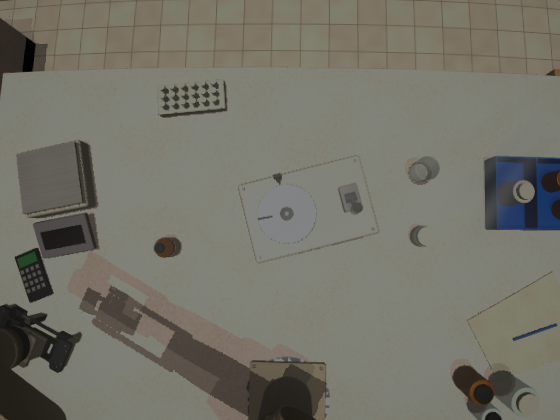

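View pics/side0.png

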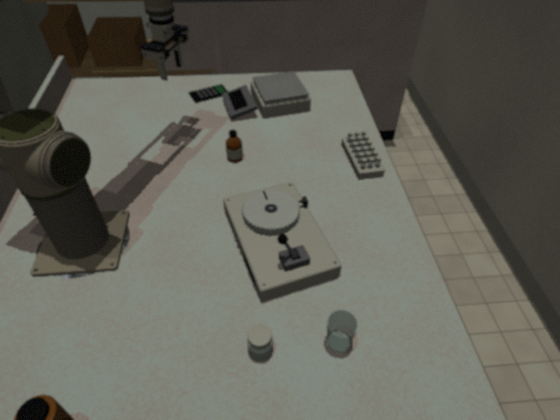

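The top view shows the changer in the middle: the pulley hub is near (287,213), the mark points left around (265,217), the pointer is near (278,180), and the lever ball is near (354,208). In the side view the ball is at (282,239), the jar at (260,340), the beaker at (341,332) and the bottle at (234,147).

```bash
cat > h.py <<'E'
from plant import monitor, eyes, job, robot
import cv2,numpy as np
def ray(i,px):
    u=cv2.undistortPoints(np.array(px,float).reshape(-1,1,2),i["mtx"],np.array(i["D"])).reshape(-1,2)
    d=np.c_[u,np.ones(len(u))]@i["R"]; return -i["R"].T@i["t"],d
def onz(i,px,z):
    c,d=ray(i,px); return c+d*((z-c[2])/d[:,2])[:,None]
def proj(i,X):
    return cv2.projectPoints(np.array(X,float).reshape(-1,1,3),cv2.Rodrigues(i["R"])[0],i["t"],i["mtx"],np.array(i["D"]))[0].reshape(-1,2)
E
python3 - <<'E'
from h import *
i=eyes.camera_info("top");im=cv2.imread("pics/top0.png")
g=cv2.cvtColor(im,6)
c=im[140:270,225:390];cv2.imwrite("pics/c0.png",cv2.resize(c,None,fx=4.6,fy=4.6,interpolation=2))
# bright disc
hs=cv2.cvtColor(im,cv2.COLOR_BGR2HSV)
for p in[(300,200),(275,225),(330,180),(250,190),(300,150),(265,217)]:print(p,im[p[1],p[0]])
print(onz(i,[(287,213)],.08),onz(i,[(258,218)],.08),onz(i,[(278,183)],.08),onz(i,[(354,208)],.15))
print("corners",onz(i,[(239,186),(358,156),(378,233),(258,262)],.055))
print("glass",onz(i,[(420,172),(418,236),(166,247)],[.09,.075,.11] if 0 else .08))
E
```

```text
(300, 200) [131 130 129]
(275, 225) [132 131 130]
(330, 180) [121 129 128]
(250, 190) [123 131 129]
(300, 150) [116 129 130]
(265, 217) [67 71 72]
[[0.53077982 0.0075323  0.08      ]] [[0.51572012 0.08556047 0.08      ]] [[0.61166192 0.03366646 0.08      ]] [[ 0.5433563  -0.16315229  0.15      ]]
corners [[ 0.60450232  0.14364041  0.055     ]
 [ 0.69435559 -0.18570787  0.055     ]
 [ 0.48183604 -0.2425922   0.055     ]
 [ 0.39560223  0.08522669  0.055     ]]
glass [[ 0.64915221 -0.35152412  0.08      ]
 [ 0.47563677 -0.34598152  0.08      ]
 [ 0.43114245  0.3362142   0.08      ]]
```

View pics/c0.png

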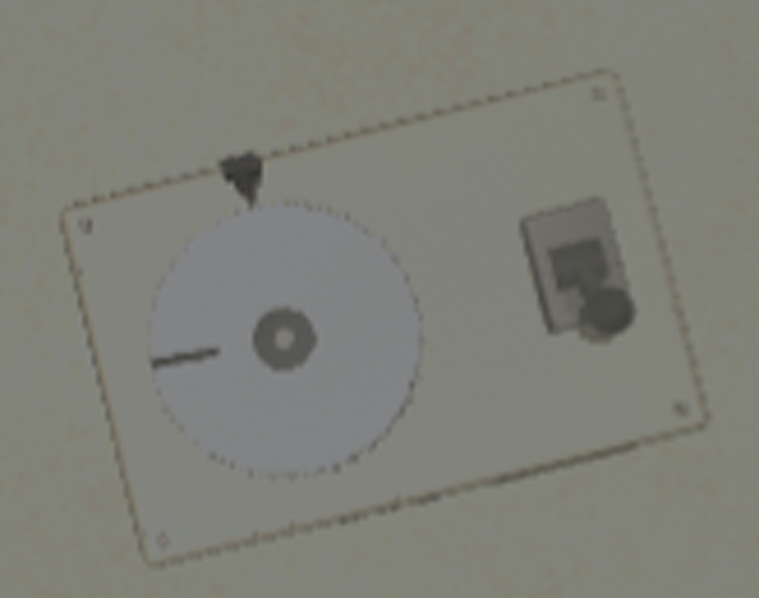

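The enlarged crop shows the hub at (287.0,213.7), the pointer tip at (279.8,185.2), the outer end of the mark at (258.0,218.9) and the lever ball at (356.7,207.8), all in full-image pixels. The housing yaw comes out near 0.27 rad, and the mark has to turn about -86°.

I'll move above the rim with the jaws shut and look with the wrist camera.

>>> servo_tool(
  plan=[
    [[1, 19, -42, 0, 0, 0, 0], [1, 19, -42, 0, 0, 0, 0], [1, 19, -42, 0, 0, 0, 0], [1, 19, -42, 0, 0, 0, 0], [1, 19, -42, 0, 0, 0, 0], [1, 19, -42, 0, 0, 0, 0], [1, 19, -42, 0, 0, 0, 0], [1, 19, -42, 0, 0, 0, 0], [1, 20, -43, 0, 0, 0, 0], [1, 20, -43, 0, 0, 0, 0], [1, 20, -44, 0, 0, 0, 0], [1, 20, -45, 0, 0, 0, 0]],
  ],
  force=30,
)

```text
t: 1.3
tool_pos: [0.4685, 0.0386, 0.2295]
orientation: [-0.631, -3.077, -0.0]
force: [1.1, 0.8, -0.4]
opening: 0.0029
```

Run:
```python
from h import *
s=monitor.read_state();print(s['t'],s['tool_pos'],s['orientation'],s['force'],s['q'],s['opening'])
im=eyes.read_camera("wrist");i=eyes.camera_info("wrist");cv2.imwrite("pics/w1.png",im[:,:,::-1])
print(i, -i["R"].T@i["t"]-s['tool_pos'])
```

```text
1.3 [0.46849668 0.03864443 0.22946428] [-6.31339554e-01 -3.07744967e+00 -2.22044770e-04] [ 1.08917983  0.75118268 -0.42998685] [-2.69487096e-02 -2.28188456e-01  1.83540717e+00  1.48128417e-04
  1.53439915e+00 -1.19306487e+00] 0.0028819270208096685
{'mtx': array([[370.40551039,   0.        , 282.75203866],
       [  0.        , 370.40551039, 198.02103907],
       [  0.        ,   0.        ,   1.        ]]), 'D': array([0.00136679, 0.        , 0.        , 0.        , 0.        ]), 'R': array([[ 0.39742751,  0.91762606, -0.00371274],
       [ 0.89024328, -0.38458045,  0.24405898],
       [ 0.22252703, -0.10030099, -0.96975328]]), 't': array([-0.21568372, -0.43588753,  0.28628541])} [-0.05843833  0.02035347  0.15374343]
```

View pics/w1.png

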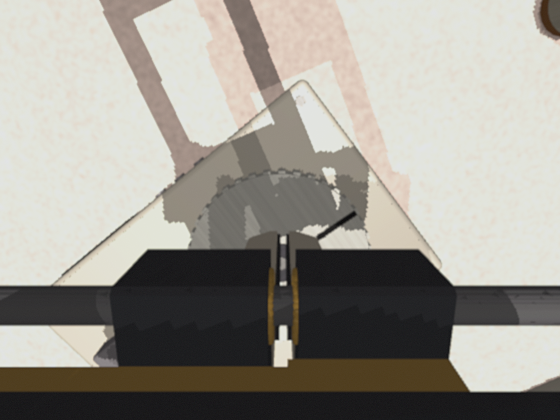

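The wrist view is mostly blocked by the jaws. The mark is visible at about (318,237) to (355,212), with the rim arc above it. The camera sits on the far side of the tool, so later looks need the TCP shifted toward +x. Now I'll go down to find the rim by touch.

>>> servo_tool(
  plan=[
    [[1, 0, 1, -30, 0, 0, 0], [1, 0, 1, -40, 0, 0, 0], [1, 0, 0, -40, 0, 0, 0], [1, 0, 0, -17, 0, 0, 0], [1, 0, 0, 0, 0, 0, 0], [1, 0, 0, 0, 0, 0, 0]],
  ],
)

```text
t: 1.95
tool_pos: [0.4682, 0.0426, 0.103]
orientation: [-0.631, -3.077, 0.0]
force: [0.2, -0.3, 0.1]
opening: 0.0004
```

>>> servo_tool(
  plan=[
    [[1, 0, 0, -1, 0, 0, 0], [1, 0, 0, 0, 0, 0, 0], [1, 0, 0, -1, 0, 0, 0], [1, 0, 0, 0, 0, 0, 0]],
  ],
)

```text
t: 2.35
tool_pos: [0.4687, 0.0426, 0.1012]
orientation: [0.631, 3.076, 0.0]
force: [0.9, -0.1, 0.7]
opening: 0.0006
```

>>> servo_tool(
  plan=[
    [[1, 0, 0, -1, 0, 0, 0], [1, 0, 0, 0, 0, 0, 0], [1, 0, 0, -1, 0, 0, 0], [1, 0, 0, 0, 0, 0, 0], [1, 0, 0, -1, 0, 0, 0], [1, 0, 0, 0, 0, 0, 0]],
  ],
)

```text
t: 2.95
tool_pos: [0.4682, 0.0425, 0.0975]
orientation: [-0.632, -3.077, 0.0]
force: [-0.1, 0.3, -0.7]
opening: 0.0007
```

>>> servo_tool(
  plan=[
    [[1, 0, 0, -1, 0, 0, 0], [1, 0, 0, 0, 0, 0, 0]],
  ],
)

```text
t: 3.15
tool_pos: [0.4682, 0.0425, 0.0965]
orientation: [-0.631, -3.077, 0.0]
force: [-0.8, -0.2, -0.8]
opening: 0.0003
```

>>> servo_tool(
  plan=[
    [[1, 0, 0, -1, 0, 0, 0], [1, 0, 0, 0, 0, 0, 0]],
  ],
)

```text
t: 3.35
tool_pos: [0.4682, 0.0425, 0.0955]
orientation: [-0.632, -3.077, 0.0]
force: [-0.2, 0.6, -0.1]
opening: 0.0005
```

>>> servo_tool(
  plan=[
    [[1, 0, 0, -1, 0, 0, 0], [1, 0, 0, 0, 0, 0, 0]],
  ],
)

```text
t: 3.55
tool_pos: [0.4682, 0.0425, 0.0945]
orientation: [-0.631, -3.077, 0.0]
force: [-0.2, 0.4, 0.3]
opening: 0.0003
```

>>> servo_tool(
  plan=[
    [[1, 0, 0, -1, 0, 0, 0], [1, 0, 0, 0, 0, 0, 0]],
  ],
)

```text
t: 3.75
tool_pos: [0.4682, 0.0425, 0.0935]
orientation: [-0.631, -3.077, 0.0]
force: [0.2, 0.4, -0.3]
opening: 0.0005
```

>>> servo_tool(
  plan=[
    [[1, 0, 0, -1, 0, 0, 0], [1, 0, 0, 0, 0, 0, 0]],
  ],
)

```text
t: 3.95
tool_pos: [0.4682, 0.0425, 0.0925]
orientation: [-0.632, -3.077, 0.0]
force: [-1.0, -1.8, -0.2]
opening: 0.0006
```

>>> servo_tool(
  plan=[
    [[1, 0, 0, -1, 0, 0, 0], [1, 0, 0, 0, 0, 0, 0]],
  ],
)

```text
t: 4.15
tool_pos: [0.4682, 0.0425, 0.0915]
orientation: [-0.632, -3.077, 0.0]
force: [0.1, 0.3, -0.0]
opening: 0.0004
```

>>> servo_tool(
  plan=[
    [[1, 0, 0, -1, 0, 0, 0], [1, 0, 0, 0, 0, 0, 0]],
  ],
)

```text
t: 4.35
tool_pos: [0.4683, 0.0426, 0.0908]
orientation: [0.631, 3.077, 0.0]
force: [-1.0, -0.2, 4.1]
opening: 0.0005
```

Contact at about z = 0.091. I'll load it up gradually.

>>> servo_tool(
  plan=[
    [[1, 0, 0, -0.6, 0, 0, 0], [1, 0, 0, 0, 0, 0, 0], [1, 0, 0, 0, 0, 0, 0]],
  ],
)

```text
t: 4.65
tool_pos: [0.4683, 0.0426, 0.0904]
orientation: [-0.631, -3.077, -0.0]
force: [-3.1, 0.3, 5.0]
opening: 0.0007
```

>>> servo_tool(
  plan=[
    [[1, 0, 0, -0.6, 0, 0, 0], [1, 0, 0, 0, 0, 0, 0], [1, 0, 0, 0, 0, 0, 0]],
  ],
)

```text
t: 4.95
tool_pos: [0.4683, 0.0427, 0.09]
orientation: [-0.631, -3.077, -0.0]
force: [-4.0, 1.3, 7.9]
opening: 0.0005
```

>>> servo_tool(
  plan=[
    [[1, 0, 0, -0.6, 0, 0, 0], [1, 0, 0, 0, 0, 0, 0], [1, 0, 0, -0.4, 0, 0, 0], [1, 0, 0, 0, 0, 0, 0], [1, 0, 0, 0, 0, 0, 0]],
  ],
)

```text
t: 5.45
tool_pos: [0.4683, 0.0427, 0.0893]
orientation: [-0.631, -3.077, -0.0]
force: [-5.4, 1.9, 11.7]
opening: 0.0003
```

>>> servo_tool(
  plan=[
    [[1, -0.6, 0.2, 0, 0, 0, 0], [1, 0, 0, -0.3, 0, 0, 0], [1, 0, 0, 0, 0, 0, 0], [1, 0, 0, 0, 0, 0, 0]],
  ],
)

```text
t: 5.85
tool_pos: [0.4682, 0.0428, 0.0892]
orientation: [0.631, 3.076, 0.0]
force: [-4.1, 0.9, 10.3]
opening: 0.0005
```

Run:
```python
import numpy as np
C=np.array([.5295,.0075]);p=np.array([.4682,.0428]);d=p-C;r=np.hypot(*d);a0=np.arctan2(d[1],d[0]);print(r,a0)
st=-.042
for k in range(36):
    f=lambda a:C+r*np.array([np.cos(a),np.sin(a)])
    print(np.round((f(a0+(k+1)*st)-f(a0+k*st))*1e3,1),end=' ')
```

```text
0.07073740170517995 2.6191149717991506
[1.5 2.5] [1.6 2.5] [1.7 2.4] [1.8 2.3] [1.9 2.3] [2.  2.2] [2.1 2.1] [2.2 2. ] [2.3 1.9] [2.4 1.8] [2.4 1.7] [2.5 1.6] [2.6 1.5] [2.6 1.4] [2.7 1.3] [2.7 1.1] [2.8 1. ] [2.8 0.9] [2.9 0.8] [2.9 0.7] [2.9 0.6] [2.9 0.4] [3.  0.3] [3.  0.2] [3.  0.1] [ 3.  -0.1] [ 3.  -0.2] [ 3.  -0.3] [ 2.9 -0.4] [ 2.9 -0.6] [ 2.9 -0.7] [ 2.9 -0.8] [ 2.8 -0.9] [ 2.8 -1. ] [ 2.7 -1.2] [ 2.7 -1.3]
```

>>> servo_tool(
  plan=[
    [[1, 0, 0, -0.4, 0, 0, 0], [1, 0, 0, 0, 0, 0, 0], [1, 0, 0, 0, 0, 0, 0]],
  ],
)

```text
t: 6.15
tool_pos: [0.4682, 0.0428, 0.0889]
orientation: [0.631, 3.077, 0.0]
force: [-4.3, 0.5, 11.2]
opening: 0.0008
```

>>> servo_tool(
  plan=[
    [[1, 0, 0, -0.5, 0, 0, 0], [1, 0, 0, 0, 0, 0, 0], [1, 1.5, 2.5, 0, 0, 0, -0.042], [1, 1.6, 2.5, 0, 0, 0, -0.042], [1, 1.7, 2.4, 0, 0, 0, -0.042]],
  ],
)

```text
t: 6.65
tool_pos: [0.4735, 0.0494, 0.0887]
orientation: [0.826, 3.029, -0.001]
force: [-3.6, -3.1, 10.7]
opening: 0.0005
```

Run:
```python
from h import *
s=monitor.read_state();print(s['t'],s['tool_pos'],s['force'])
i=eyes.camera_info("top");im=eyes.read_camera("top")[:,:,::-1];cv2.imwrite("pics/t2.png",im)
c=im[140:270,225:390];cv2.imwrite("pics/c2.png",cv2.resize(c,None,fx=4.6,fy=4.6,interpolation=2))
```

```text
6.65 [0.47345808 0.0494109  0.08865259] [-3.59930978 -3.08596341 10.68483353]
```

View pics/c2.png

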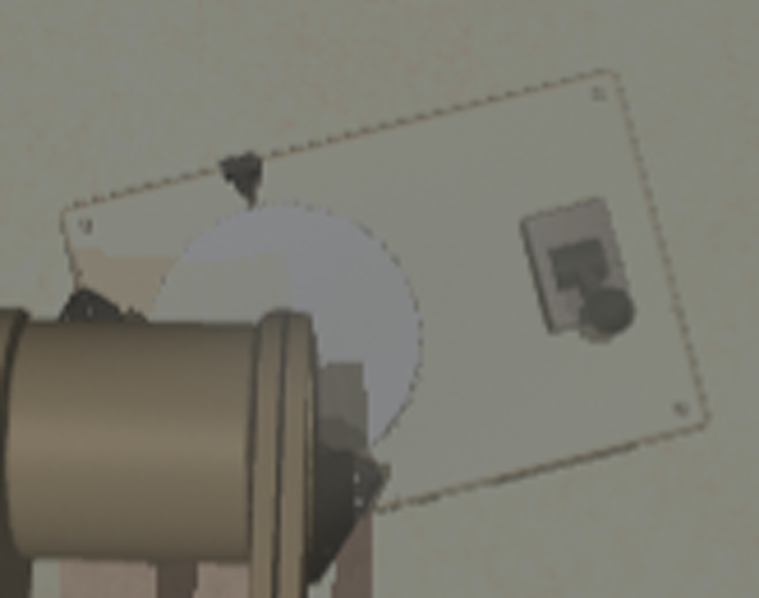

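The arm hides the mark. The normal force is only about 11 N, so it may be slipping; I'll press harder before going on.

>>> servo_tool(
  plan=[
    [[1, 0, 0, -0.4, 0, 0, 0], [1, 0, 0, -0.4, 0, 0, 0], [1, 0, 0, 0, 0, 0, 0], [1, 0, 0, 0, 0, 0, 0]],
  ],
)

```text
t: 7.1
tool_pos: [0.4736, 0.0496, 0.0881]
orientation: [0.823, 3.029, -0.001]
force: [-5.0, -3.1, 13.3]
opening: 0.0008
```

>>> servo_tool(
  plan=[
    [[1, 0, 0, -0.5, 0, 0, 0], [1, 0, 0, 0, 0, 0, 0], [1, 1.8, 2.3, 0, 0, 0, -0.042], [1, 1.9, 2.3, 0, 0, 0, -0.042], [1, 2.0, 2.2, 0, 0, 0, -0.042], [1, 2.1, 2.1, 0, 0, 0, -0.042]],
  ],
)

```text
t: 7.7
tool_pos: [0.4811, 0.0586, 0.0876]
orientation: [1.077, 2.949, -0.001]
force: [-6.1, -2.5, 15.7]
opening: 0.0002
```

>>> servo_tool(
  plan=[
    [[1, 2.2, 2.0, 0, 0, 0, -0.042], [1, 2.3, 1.9, 0, 0, 0, -0.042], [1, 2.4, 1.8, 0, 0, 0, -0.042], [1, 2.4, 1.7, 0, 0, 0, -0.042], [1, 2.5, 1.6, 0, 0, 0, -0.042], [1, 2.6, 1.5, 0, 0, 0, -0.042]],
  ],
)

```text
t: 8.3
tool_pos: [0.4953, 0.0695, 0.0876]
orientation: [1.44, 2.791, 0.0]
force: [-7.1, -0.9, 16.4]
opening: 0.0003
```

>>> servo_tool(
  plan=[
    [[1, 2.6, 1.4, 0.1, 0, 0, -0.042], [1, 2.7, 1.3, 0.1, 0, 0, -0.042], [1, 2.7, 1.1, 0, 0, 0, -0.042], [1, 2.8, 1.0, 0, 0, 0, -0.042], [1, 2.8, 0.9, 0, 0, 0, -0.042], [1, 2.9, 0.8, 0, 0, 0, -0.042]],
  ],
)

```text
t: 8.9
tool_pos: [0.5117, 0.0764, 0.0877]
orientation: [1.779, 2.589, 0.001]
force: [-7.0, 0.6, 15.3]
opening: 0.0004
```

>>> servo_tool(
  plan=[
    [[1, 2.9, 0.7, 0, 0, 0, -0.042], [1, 2.9, 0.6, 0, 0, 0, -0.042], [1, 2.9, 0.4, 0, 0, 0, -0.042], [1, 3.0, 0.3, 0, 0, 0, -0.042], [1, 3.0, 0.2, 0, 0, 0, -0.042], [1, 3.0, 0.1, 0, 0, 0, -0.042]],
  ],
)

```text
t: 9.5
tool_pos: [0.5295, 0.0789, 0.0878]
orientation: [2.091, 2.345, 0.002]
force: [-6.7, 1.3, 13.9]
opening: 0.0004
```

>>> servo_tool(
  plan=[
    [[1, 3.0, -0.1, -0.1, 0, 0, -0.042], [1, 3.0, -0.2, -0.1, 0, 0, -0.042], [1, 3.0, -0.3, -0.1, 0, 0, -0.042], [1, 2.9, -0.4, 0, 0, 0, -0.042], [1, 2.9, -0.6, 0, 0, 0, -0.042], [1, 2.9, -0.7, 0, 0, 0, -0.042]],
  ],
)

```text
t: 10.1
tool_pos: [0.5474, 0.0767, 0.0877]
orientation: [2.369, 2.063, 0.003]
force: [-6.6, 2.8, 14.6]
opening: 0.0003
```

Run:
```python
from h import *
o=[]
for n,(x,y) in(("top",(245,160)),("side",(225,165))):
    i=eyes.camera_info(n);im=eyes.read_camera(n)[:,:,::-1];cv2.imwrite(f"pics/{n}3.png",im)
    o.append(cv2.resize(im[y:y+90,x:x+90],(400,400),interpolation=2))
cv2.imwrite("pics/c3.png",np.hstack(o))
```

```text
(no output)
```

View pics/c3.png

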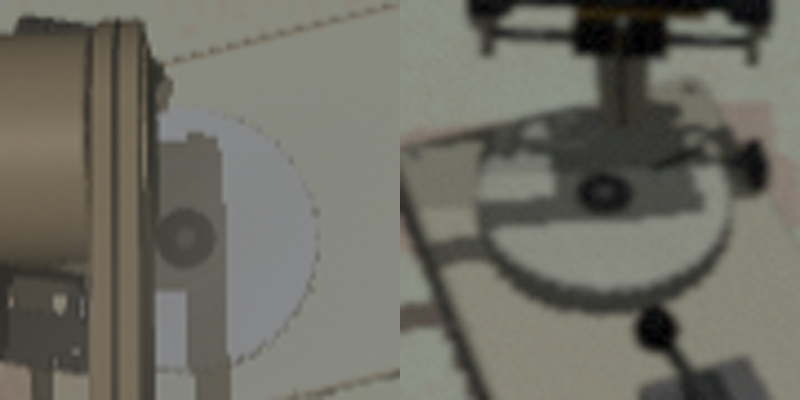

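In the right half (side view), the hub is at side pixel (270.9,208.4) and the mark runs from (283.5,202.1) to (292.6,198.8), short of the pointer at about (299,199). The top view is blocked.

Run:
```python
from h import *
i=eyes.camera_info("side")
h,a,b,p=onz(i,[(270.9,208.4),(283.5,202.1),(292.6,198.8),(299.5,199.5)],.08)
for x in(a,b,p):print(x,np.arctan2(*(x-h)[[1,0]]),np.hypot(*(x-h)[:2]))
print(h)
C=[.5295,.0075,.08]
print(proj(i,[C]+[[C[0]+r*np.cos(t),C[1]+r*np.sin(t),.08] for t in(.27,.4,.5,.6) for r in(.04,.075)]))
C=np.array([.5295,.0075]);p=np.array([.5474,.0767]);d=p-C;r=np.hypot(*d);a0=np.arctan2(d[1],d[0]);print(r,a0)
st=-.042
for k in range(8):
    f=lambda a:C+r*np.array([np.cos(a),np.sin(a)])
    print(np.round((f(a0+(k+1)*st)-f(a0+k*st))*1e3,1),end=' ')
```

```text
[0.56820305 0.0284527  0.08      ] 0.5273254824673472 0.04398073591432169
[0.5957999  0.03968466 0.08      ] 0.47048451923524526 0.07359978001110788
[0.6153521  0.03503838 0.08      ] 0.32526322506351624 0.08986731671742972
[0.53019683 0.00632054 0.08      ]
[[270.62162812 208.11993154]
 [283.80389384 204.62042483]
 [295.14892661 201.60826771]
 [283.03926405 203.45253677]
 [293.67254106 199.45537253]
 [282.31233287 202.61022684]
 [292.28698598 197.90877399]
 [281.47309579 201.82528502]
 [290.70067251 196.47205838]]
0.07147761887472191 1.317673968574888
[ 2.9 -0.8] [ 2.9 -0.9] [ 2.8 -1.1] [ 2.8 -1.2] [ 2.7 -1.3] [ 2.7 -1.4] [ 2.6 -1.5] [ 2.5 -1.6]
```

The mark reads about 0.49 rad against a target near 0.27. I'll do four more rows, then lift off and look with the wrist camera.

>>> servo_tool(
  plan=[
    [[1, 2.9, -0.8, 0, 0, 0, -0.042], [1, 2.9, -0.9, 0, 0, 0, -0.042], [1, 2.8, -1.1, 0, 0, 0, -0.042], [1, 2.8, -1.2, 0, 0, 0, -0.042], [1, 0, 0, 0, 0, 0, 0], [1, 0, 0, 2, 0, 0, 0], [1, 0, 0, 10, 0, 0, 0], [1, 0, -20, 30, 0, 0, 0], [1, 0, -30, 35, 0, 0, 0], [1, 0, -35, 35, 0, 0, 0], [1, 0, -25, 0, 0, 0, 0], [1, 0, 0, 0, 0, 0, 0]],
  ],
)

```text
t: 11.4
tool_pos: [0.5588, -0.0411, 0.1997]
orientation: [2.533, 1.853, 0.002]
force: [-1.1, 0.0, -1.1]
opening: 0.0003
```

Run:
```python
from h import *
s=monitor.read_state();print(s['t'],s['tool_pos'],s['orientation'],s['force'])
i=eyes.camera_info("wrist");im=eyes.read_camera("wrist")[:,:,::-1];cv2.imwrite("pics/w4.png",im)
C=[.5295,.0075,.08]
print(proj(i,[C]+[[C[0]+r*np.cos(t),C[1]+r*np.sin(t),.08] for t in(.27,) for r in(.04,.075,.084)]))
```

```text
11.4 [ 0.55884993 -0.04112705  0.19965895] [2.53264009e+00 1.85349117e+00 2.40253310e-03] [-1.08342705  0.01246158 -1.06995965]
[[223.27054116 146.28487051]
 [268.59201625 115.88269599]
 [309.70470314  88.29912332]
 [320.50610904  81.05143691]]
```

View pics/w4.png

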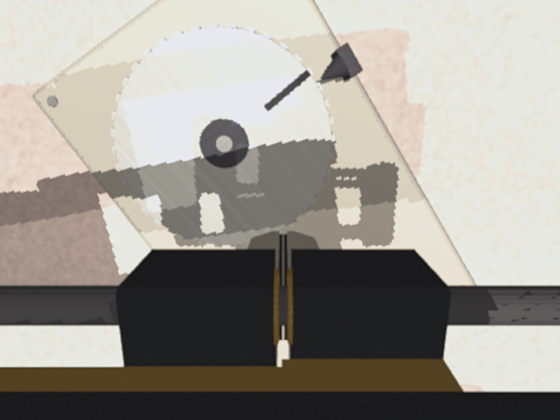

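This is a clear view. The hub is at (224,144), the mark runs from (266,108) to (309,73), and the pointer tip is near (321,81). The mark still has a few degrees to go.

```bash
cat > meas.py <<'E'
from h import *
def meas(im,i,rough=None):
    "mark angle from pulley centre, pointer angle; hub cap and mark by dark components"
    g=cv2.cvtColor(im,cv2.COLOR_BGR2GRAY)
    C0=np.array([.5295,.0075,.08]);pc=proj(i,[C0])[0]
    n,L,st,cen=cv2.connectedComponentsWithStats((g<95).astype(np.uint8))
    out=[]
    for k in range(1,n):
        if st[k,4]<60 or np.hypot(*(cen[k]-pc))>150: continue
        pts=np.argwhere(L==k)[:,::-1].astype(float); P=onz(i,pts,.08)[:,:2]
        m=P.mean(0); w,v=np.linalg.eigh(np.cov((P-m).T)); e=v[:,1]
        if e[0]<0:e=-e
        out.append((k,st[k].tolist(),m,e,4*np.sqrt(w)*1e3,pts,P))
        print(st[k].tolist(),m.round(4),'axis',round(np.arctan2(e[1],e[0]),4),'size mm',(4*np.sqrt(w)*1e3).round(1))
    return out
E
python3 - <<'E'
from meas import *
im=cv2.imread("pics/w4.png");i=eyes.camera_info("wrist");o=meas(im,i)
g=cv2.cvtColor(im,6);print(g[140:150:3,200:250:4]);print(g[60:100:3,316:360:3])
E
```

```text
[322, 44, 40, 37, 822] [0.6265 0.0376] axis 0.3523 size mm [21.1 25.7]
[265, 71, 45, 39, 275] [0.5853 0.0332] axis 0.3767 size mm [ 4.  43.8]
[201, 120, 47, 48, 1348] [0.5288 0.0104] axis -1.34 size mm [36.5 37.8]
[[125  92  90  93 141 187 188 188 106  92  93  93 166]
 [ 97  91  92  93 164 186 184 184 140  93 100  95 127]
 [132  92  92  92 145 184 183 188 126 100 106 102 149]
 [184  91  92  92  92 181 188 179  93  82  66  61 119]]
[[213 213 213 213 215 167  60  69  72  86  94  93  91  86 196]
 [214 213 213 213 213  71  68  72  74  76  92  92  91  89 107]
 [212 213 213 213  95  65  74  74  74  73  78  94  90  90  85]
 [213 213 215 167  62  74  75  75  72  72  67  94  94  91  89]
 [213 213 211  74  74  74  74  72  69  64  60  83  93  90 100]
 [213 216 137  74  73  69  64  59  56  50  45  52  89 125 218]
 [214 212  74  65  67  77  92 103 112  68  37  88 198 189 161]
 [183 127 110 112 135 183 206 131 182 163 162 202 214 202 172]
 [226 233 179 212 215 214 214 215 214 215 215 213 213 210 191]
 [230 220 221 212 213 213 213 213 213 213 213 213 213 213 206]
 [230 224 220 213 212 212 213 212 213 213 213 213 213 213 212]
 [231 230 212 212 212 212 213 213 212 213 212 213 213 214 213]
 [231 230 218 212 213 212 212 213 213 213 212 212 213 213 213]
 [232 231 227 215 214 212 212 212 212 212 212 212 212 213 213]]
```

Run:
```python
from meas import *
im=cv2.imread("pics/w4.png");i=eyes.camera_info("wrist");C=np.array([.5288,.0104])
for px in[(320,81.5),(321,81),(322,80.5)]:
    p=onz(i,[px],.08)[0,:2]-C;print(px,np.arctan2(p[1],p[0]),np.hypot(*p))
g=cv2.cvtColor(im,6)
l=cv2.createLineSegmentDetector().detect(g)[0][:,0]
for s in l:
    if np.hypot(s[2]-s[0],s[3]-s[1])>50:
        P=onz(i,[s[:2],s[2:]],.055);d=P[1]-P[0];a=np.arctan2(d[1],d[0])
        print(s.round(1),((a+np.pi/4)%(np.pi/2)-np.pi/4).round(4))
it=eyes.camera_info("top")
g=cv2.cvtColor(cv2.imread("pics/top0.png"),6)
for s in cv2.createLineSegmentDetector().detect(g)[0][:,0]:
    if np.hypot(s[2]-s[0],s[3]-s[1])>35 and 225<s[0]<390 and 140<s[1]<270:
        P=onz(it,[s[:2],s[2:]],.055);d=P[1]-P[0];a=np.arctan2(d[1],d[0])
        print('top',s.round(1),((a+np.pi/4)%(np.pi/2)-np.pi/4).round(4))
```

```text
(320, 81.5) 0.25940023570939824 0.08280502958488065
(321, 81) 0.2583335178959654 0.08357113651546784
(322, 80.5) 0.2572868056707949 0.08433686253481229
[116.7 286.7 152.2 248.3] 0.5034
[413.  248.2 448.9 287.4] 0.4504
[465.6 391.5 558.1 391.4] -0.3048
[448.1 285.1 558.1 285.2] -0.3075
[290.6 248.7 413.1 248.9] -0.3092
[151.9 248.9 274.4 248.9] -0.3069
[116.9 324.8   0.6 324.9] -0.3071
[558.1 325.  448.1 324.7] -0.3095
[  0.6 366.5 121.9 366.5] -0.3083
[  0.6 390.9 465.6 390.9] -0.3082
[310.   74.8 268.1 110.4] 0.3806
[264.4 104.6 305.   70.1] 0.3777
[138.6 234.  105.6 191.6] 0.2622
[  0.6 285.  116.9 285. ] -0.3072
[357.7  75.9 475.2 282.1] 0.2676
[274.2 249.4 272.6 341.9] -0.328
[286.6 235.6 287.5 336.9] -0.2962
[277.7 336.9 278.7 235.6] -0.3193
[292.7 331.9 290.9 249.3] -0.2809
[ 86.2 167.4  30.7  96.8] 0.2678
[273.1 365.7 125.6 365.7] -0.308
[471.2 282.3 424.1 199.5] 0.2655
[422.5 197.2 354.7  78.5] 0.2668
[439.4 358.2 291.9 358.2] -0.3076
[558.1 289.5 489.4 289.1] -0.3131
top [361.8 237.8 321.8 247.8] 0.2617
top [261.8 260.1 375.8 231.4] 0.2669
top [333.1 161.6 284.3 174.3] 0.2736
top [296.8 254.  258.2 263.4] 0.2626
```

The housing yaw is 0.266 by the edges (the tip gives 0.258) and the mark is at 0.379, so -0.113 rad remains. I'll go back to the same spot on the rim.

>>> servo_tool(
  plan=[
    [[1, 0, 38, 0, 0, 0, 0], [1, 0, 38, -20, 0, 0, 0], [1, 0, 38, -35, 0, 0, 0], [1, 0, 0, -35, 0, 0, 0], [1, 0, 0, -17, 0, 0, 0], [1, 0, 0, 0, 0, 0, 0], [1, 0, 0, 0, 0, 0, 0]],
  ],
)

```text
t: 12.15
tool_pos: [0.5567, 0.0767, 0.091]
orientation: [-2.529, -1.86, 0.003]
force: [-0.2, 0.3, 1.7]
opening: 0.0003
```

>>> servo_tool(
  plan=[
    [[1, 0, 0, -0.5, 0, 0, 0], [1, 0, 0, 0, 0, 0, 0], [1, 0, 0, -0.5, 0, 0, 0], [1, 0, 0, 0, 0, 0, 0]],
  ],
)

```text
t: 12.55
tool_pos: [0.5579, 0.075, 0.0909]
orientation: [-2.532, -1.859, -0.0]
force: [-1.4, 0.4, 2.4]
opening: 0.0006
```

>>> servo_tool(
  plan=[
    [[1, 0, 0, -0.5, 0, 0, 0], [1, 0, 0, 0, 0, 0, 0], [1, 0, 0, -0.5, 0, 0, 0], [1, 0, 0, 0, 0, 0, 0], [1, 0, 0, 0, 0, 0, 0]],
  ],
)

```text
t: 13.05
tool_pos: [0.5581, 0.0749, 0.0903]
orientation: [2.532, 1.859, 0.001]
force: [-1.7, 3.1, 5.0]
opening: 0.0006
```

>>> servo_tool(
  plan=[
    [[1, 0, 0, -0.5, 0, 0, 0], [1, 0, 0, 0, 0, 0, 0], [1, 0, 0, -0.5, 0, 0, 0], [1, 0, 0, -0.4, 0, 0, 0], [1, 0, 0, 0, 0, 0, 0]],
  ],
)

```text
t: 13.55
tool_pos: [0.5583, 0.075, 0.0893]
orientation: [2.532, 1.859, 0.001]
force: [-2.8, 2.4, 7.7]
opening: 0.0004
```

>>> servo_tool(
  plan=[
    [[1, 0, 0, -0.6, 0, 0, 0], [1, 0, 0, 0, 0, 0, 0], [1, 0, 0, -0.6, 0, 0, 0], [1, 0, 0, 0, 0, 0, 0], [1, 0, 0, 0, 0, 0, 0]],
  ],
)

```text
t: 14.05
tool_pos: [0.5585, 0.075, 0.0886]
orientation: [2.532, 1.859, 0.002]
force: [-3.6, 2.5, 11.3]
opening: 0.0003
```

>>> servo_tool(
  plan=[
    [[1, 0, 0, -0.4, 0, 0, 0], [1, 0, 0, -0.4, 0, 0, 0], [1, 0, 0, 0, 0, 0, 0], [1, 2.3, -1.0, 0, 0, 0, -0.035], [1, 2.2, -1.1, 0, 0, 0, -0.035], [1, 2.2, -1.2, 0, 0, 0, -0.035], [1, 0, 0, 0, 0, 0, 0]],
  ],
)

```text
t: 14.75
tool_pos: [0.5655, 0.0716, 0.0881]
orientation: [2.627, 1.722, 0.002]
force: [-4.3, 1.7, 13.2]
opening: 0.0003
```

>>> servo_tool(
  plan=[
    [[1, 0, 0, 2, 0, 0, 0], [1, 0, 0, 10, 0, 0, 0], [1, 0, -20, 30, 0, 0, 0], [1, 0, -30, 35, 0, 0, 0], [1, 0, -35, 35, 0, 0, 0], [1, 0, -28, 0, 0, 0, 0], [1, 0, 0, 0, 0, 0, 0], [1, 0, 0, 0, 0, 0, 0]],
  ],
)

```text
t: 15.55
tool_pos: [0.5643, -0.0421, 0.1981]
orientation: [-2.627, -1.721, 0.001]
force: [-0.5, 0.5, 0.1]
opening: 0.0005
```

```bash
cat >> meas.py <<'E'
def look(name):
    i=eyes.camera_info("wrist");im=np.ascontiguousarray(eyes.read_camera("wrist")[:,:,::-1]);cv2.imwrite(name,im)
    s=monitor.read_state();print(s['t'],s['tool_pos'],s['force'])
    meas(im,i)
    for s in cv2.createLineSegmentDetector().detect(cv2.cvtColor(im,6))[0][:,0]:
        if np.hypot(s[2]-s[0],s[3]-s[1])>45 and max(s[1],s[3])<285 and abs(s[1]-s[3])>8:
            for z in(.055,.08):
                P=onz(i,[s[:2],s[2:]],z);d=P[1]-P[0];a=np.arctan2(d[1],d[0])
                print(s.round(1),z,((a+np.pi/4)%(np.pi/2)-np.pi/4).round(4))
E
python3 -c "
from meas import *
look('pics/w5.png')"
```

```text
15.6 [ 0.56411857 -0.04131547  0.19770121] [-0.21680759  0.95135817 -0.82511795]
[303, 40, 38, 38, 754] [0.6278 0.0355] axis 0.3809 size mm [21.  26.1]
[254, 81, 44, 38, 271] [0.5885 0.0247] axis 0.2604 size mm [ 4.  44.4]
[189, 129, 48, 48, 1448] [0.5302 0.0088] axis 1.3856 size mm [36.1 38.5]
[297.9  85.3 256.  119.5] 0.055 0.2573
[297.9  85.3 256.  119.5] 0.08 0.2573
[251.8 114.5 293.5  79.9] 0.055 0.2627
[251.8 114.5 293.5  79.9] 0.08 0.2627
[143.  253.2 104.8 212.6] 0.055 0.2556
[143.  253.2 104.8 212.6] 0.08 0.2556
[289.5   0.5 316.8  38.2] 0.055 0.2632
[289.5   0.5 316.8  38.2] 0.08 0.2632
[339.6  69.2 487.8 272.5] 0.055 0.2672
[339.6  69.2 487.8 272.5] 0.08 0.2672
[283.9 284.4 283.8 236.9] 0.055 -0.409
[283.9 284.4 283.8 236.9] 0.08 -0.409
[281.3 236.9 281.2 284.4] 0.055 -0.4141
[281.3 236.9 281.2 284.4] 0.08 -0.4141
[ 82.4 190.1  20.6 125.6] 0.055 0.2657
[ 82.4 190.1  20.6 125.6] 0.08 0.2657
[483.6 272.8 428.2 196.8] 0.055 0.2655
[483.6 272.8 428.2 196.8] 0.08 0.2655
[425.8 193.9 337.7  73.4] 0.055 0.2665
[425.8 193.9 337.7  73.4] 0.08 0.2665
[ 55.4  89.1 148.1   0.6] 0.055 0.2686
[ 55.4  89.1 148.1   0.6] 0.08 0.2686
```

View pics/w5.png

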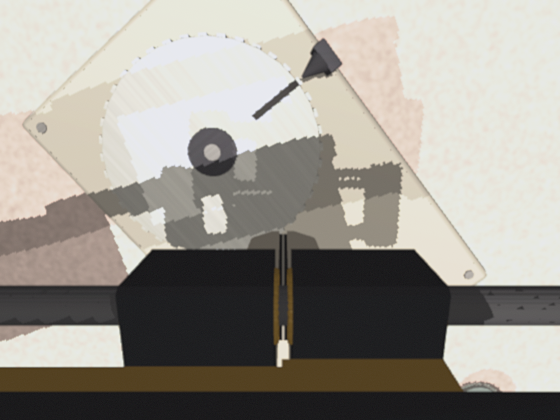

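The mark axis reads 0.260 (0.266 by hub to mark centroid) against a housing yaw of 0.266, so the error is under 0.5 mm. The mark at (254,118) to (297,82) points straight at the cone tip near (302,80), and the pulley has been released. Next I'll check the ball position while moving up to the lever.

>>> servo_tool(
  plan=[
    [[1, -7, -17, 3, 0, 0, -0.131], [1, -7, -17, 0, 0, 0, -0.131], [1, -7, -17, 0, 0, 0, -0.131], [1, -8, -18, 0, 0, 0, -0.131], [1, -8, -18, 0, 0, 0, -0.131], [1, -8, -18, 0, 0, 0, -0.131], [1, -8, -18, 0, 0, 0, -0.131], [1, -8, -18, 0, 0, 0, -0.131], [1, 0, 0, 0, 0, 0, 0], [1, 0, 0, 0, 0, 0, 0]],
  ],
)

```text
t: 16.6
tool_pos: [0.5036, -0.1815, 0.2008]
orientation: [-3.135, -0.183, 0.002]
force: [1.6, 0.0, 0.7]
opening: 0.0006
```

Run:
```python
from h import *
from scipy.spatial.transform import Rotation as R
s=monitor.read_state();print(s['t'],s['tool_pos'],s['q'],R.from_rotvec(s['orientation']).as_matrix()[:,1])
a,b=eyes.camera_info("top"),eyes.camera_info("side")
c1,d1=ray(a,[(356.7,207.8)]);c2,d2=ray(b,[(225+255/4.44,165+328/4.44)])
t=np.linalg.lstsq(np.c_[d1[0],-d2[0]],c2-c1,rcond=None)[0];print("ball",c1+t[0]*d1[0],c2+t[1]*d2[0])
C=np.array([.5295,.0095]);th=.266;x=np.array([np.cos(th),np.sin(th)]);pv=C+.178*np.array([np.sin(th),-np.cos(th)])
print("pivot",pv,"off",pv-.0408*x,"start",pv-.076*x,"end",pv+.0203*x)
```

```text
16.6 [ 0.50355128 -0.18147672  0.20077989] [-4.42008437e-01 -2.83472945e-02  1.70516270e+00  4.42202615e-04
  1.46621750e+00  1.01211470e+00] [ 0.11636187 -0.99320623 -0.0011363 ]
ball [ 0.54390065 -0.16974567  0.1514201 ] [ 0.54510701 -0.16978055  0.15150129]
pivot [ 0.57629161 -0.16223976] off [ 0.53692654 -0.17296503] start [ 0.50296452 -0.1822182 ] end [ 0.59587766 -0.15690341]
```

The ball triangulates to (0.544,-0.170,0.151), close to the geometric estimate. I'll descend beside it and push.

>>> servo_tool(
  plan=[
    [[1, 0, 0, -20, 0, 0, 0.14], [1, 0, 0, -20, 0, 0, 0], [1, 0, 0, -10, 0, 0, 0], [1, 0, 0, 0, 0, 0, 0], [1, 10, 2.7, 0, 0, 0, 0], [1, 10, 2.7, 0, 0, 0, 0], [1, 10, 2.7, 0, 0, 0, 0], [1, 10, 2.7, 0, 0, 0, 0], [1, 0, 0, 0, 0, 0, 0]],
  ],
)

```text
t: 17.5
tool_pos: [0.5453, -0.1713, 0.1519]
orientation: [3.116, 0.399, 0.002]
force: [-0.6, -0.5, 0.2]
opening: 0.0008
```

>>> servo_tool(
  plan=[
    [[1, 10, 2.7, 0, 0, 0, 0], [1, 10, 2.7, 0, 0, 0, 0], [1, 10, 2.7, 0, 0, 0, 0], [1, 8, 2.2, 0, 0, 0, 0], [1, 7, 1.9, 0, 0, 0, 0], [1, 3, 0.8, 0, 0, 0, 0], [1, 0, 0, 0, 0, 0, 0], [1, 0, 0, 0, 0, 0, 0]],
  ],
)

```text
t: 18.3
tool_pos: [0.5917, -0.1587, 0.1516]
orientation: [3.116, 0.398, 0.0]
force: [-0.6, -1.1, -0.4]
opening: 0.0004
```

>>> servo_tool(
  plan=[
    [[1, 3, 0.8, 0, 0, 0, 0], [1, 0, 0, 0, 0, 0, 0], [1, 1, 0.3, 0, 0, 0, 0], [1, 0, 0, 0, 0, 0, 0], [1, 0, 0, 0, 0, 0, 0]],
  ],
)

```text
t: 18.8
tool_pos: [0.5955, -0.1577, 0.1515]
orientation: [-3.116, -0.397, 0.001]
force: [-1.0, -0.6, 0.0]
opening: 0.0005
```

>>> servo_tool(
  plan=[
    [[1, 1, 0.3, 0, 0, 0, 0], [1, 0, 0, 0, 0, 0, 0], [1, 1, 0.3, 0, 0, 0, 0], [1, 0, 0, 0, 0, 0, 0], [1, 0, 0, 0, 0, 0, 0]],
  ],
)

```text
t: 19.3
tool_pos: [0.596, -0.1576, 0.1513]
orientation: [-3.116, -0.397, 0.006]
force: [-10.1, -2.5, 4.1]
opening: 0.0005
```

The force rises to 10 N with no more travel, so the lever is on its end stop. I'll back off and go to the earlier viewing pose for a final check.

>>> servo_tool(
  plan=[
    [[1, -5, -1.3, 0, 0, 0, 0], [1, -20, -5, 0, 0, 0, 0], [1, -10, -3, 25, 0, 0, 0.1], [1, 0, 0, 30, 0, 0, 0.13], [1, 0, 20, 0, 0, 0, 0.13], [1, 0, 30, 0, 0, 0, 0.13], [1, 0, 30, 0, 0, 0, 0.13], [1, 0, 30, 0, 0, 0, 0.13], [1, 3, 15, 0, 0, 0, 0.13], [1, 0, 0, 0, 0, 0, 0], [1, 0, 0, 0, 0, 0, 0]],
  ],
)

```text
t: 20.4
tool_pos: [0.5659, -0.0414, 0.2068]
orientation: [2.652, 1.683, 0.001]
force: [-0.9, 0.0, 0.5]
opening: 0.0004
```

Run:
```python
from meas import *
look('pics/w6.png')
w=cv2.imread('pics/w6.png')
s=eyes.read_camera("side")[:,:,::-1]
cv2.imwrite("pics/f6.png",np.hstack([cv2.resize(w[:285],(400,204)),cv2.resize(s[150:354,180:380],(400,408))[:204]]) if 0 else np.vstack([w[:285],cv2.resize(s[120:365,120:400],(560,490))[:310]]))
```

```text
20.45 [ 0.56579539 -0.04188131  0.20668997] [ 0.34459308 -0.14124928 -0.10536896]
[297, 43, 37, 38, 692] [0.6277 0.0355] axis 0.3781 size mm [20.8 26.3]
[250, 84, 43, 37, 247] [0.5884 0.0246] axis 0.2578 size mm [ 3.9 44.4]
[191, 132, 44, 46, 1314] [0.5312 0.0084] axis 1.1704 size mm [35.3 38.8]
[247.7 117.9 289.1  81.7] 0.055 0.259
[247.7 117.9 289.1  81.7] 0.08 0.259
[292.4  87.5 253.2 121.8] 0.055 0.2612
[292.4  87.5 253.2 121.8] 0.08 0.2612
[144.3 252.  108.5 215.2] 0.055 0.2482
[144.3 252.  108.5 215.2] 0.08 0.2482
[397.8 175.7 393.6 229.5] 0.055 -0.443
[397.8 175.7 393.6 229.5] 0.08 -0.443
[332.   69.3 481.5 260.9] 0.055 0.2679
[332.   69.3 481.5 260.9] 0.08 0.2679
[278.4   0.4 310.   41.4] 0.055 0.2617
[278.4   0.4 310.   41.4] 0.08 0.2617
[283.9 284.4 283.9 236.9] 0.055 -0.4379
[283.9 284.4 283.9 236.9] 0.08 -0.4379
[281.3 236.9 281.2 284.4] 0.055 -0.4425
[281.3 236.9 281.2 284.4] 0.08 -0.4425
[479.6 264.2 330.1  73.5] 0.055 0.2677
[479.6 264.2 330.1  73.5] 0.08 0.2677
[ 87.4 195.1  25.7 134.3] 0.055 0.27
[ 87.4 195.1  25.7 134.3] 0.08 0.27
[ 37.8 117.8 154.7   1. ] 0.055 0.263
[ 37.8 117.8 154.7   1. ] 0.08 0.263
[102.3  58.6  66.7  94.2] 0.055 0.2642
[102.3  58.6  66.7  94.2] 0.08 0.2642
```

View pics/f6.png

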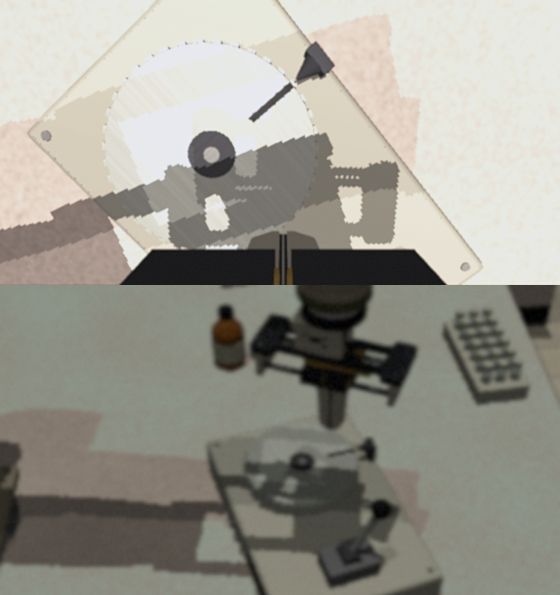

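The wrist half shows the mark at (250,120) to (292,84), still in line with the pointer tip near (297,81). In the side half, the lever leans to +x with its ball at side pixel (310,232.5), and the tool is clear of everything.

Run:
```python
from h import *
i=eyes.camera_info("side");x=np.array([np.cos(.266),np.sin(.266),0])
for a in(.3,.4,.5):print(a,proj(i,[np.array([.5763,-.1622,.077])+.085*(np.sin(a)*x+np.array([0,0,np.cos(a)]))]))
print(job.close_job())
```

```text
0.3 [[304.4853006  231.10912688]]
0.4 [[307.42909575 231.04748085]]
0.5 [[310.20835853 231.23244726]]
the job is handed in; nothing more can be done
None
```

The pulley now stands on the mark and the brake lever is fully on. I handed the job in at about 20.5 s of the 72 s allowed, and no verdict came back.

- **Pulley:** I turned it by leaning on the rim with the shut fingertips, in two drags. I read the force at the end of each move; it peaked at about 18 N, under your 20 N. I then lifted off completely before touching the lever.
- **Mark:** before the brake, the mark read 0.260–0.266 rad against a housing yaw of 0.266, under 0.5 mm off. After the brake it read 0.258–0.278 rad depending on method, so under 1 mm off by any of them.
- **Brake lever:** I pushed it to its end stop, where the force rose to 10 N with no more travel. The side camera showed its ball at (310, 232), against (310, 231) expected for fully on.
- **Glassware:** the arm never came near it and I felt no unexpected contacts. I did not measure the final positions of the glassware.

**Disagreements:**
- The pointer tip alone gave a bearing of 0.258 rad, against 0.266 from the housing edges, a difference of about 0.6 mm at the mark.
- My first sighting of the lever ball was about 7 mm from where the geometry put it; this did not affect the push.

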